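# Engage the magnets of a bead separator through its L-shaped gate

## Robot

A 6-joint arm with a two-finger parallel gripper is mounted at the origin on the work surface. World frame = base frame: x ahead of the robot, y to its left, z up, the work surface at z = 0. Lengths are in m, angles in rad, forces in N, time in s.
With the tool pointing down it reaches from about 0.35 to 0.775 m from the base axis. Payload 7.3 kg.
Tool frame: the origin (TCP) lies at the centre of the arm's flange, where the gripper is bolted on; the fingertips stand 178 mm ahead of it and the grasp point (between the pads) lies 159 mm ahead of it; z points along the fingers, y is the line along which they close (so a half turn about z gives the same grasp; the last joint's range is limited). The gripper opens to 92 mm and grips with 3 to 60 N. Pads are 19 mm wide; open, the fingers measure 130 mm over their backs; the gripper's body (75 mm by 190 mm) begins 47 mm behind the grasp point.
Start: joints at [-1.491, 0.342, 1.524, -0, 1.275, -0.146], TCP at [0.118, -0.512, 0.405] pointing down, gripper open.
Joint ranges: [-2.53, 2.53], [-0.77, 2.02], [0.04, 2.7], [-1, 4.14], [0.28, 2.66], [-3.11, 3.11]. Speed limits (rad/s): [2.57, 2.57, 3.14, 3.14, 3.14, 3.14].

## Interface

Orientations are given as [roll, pitch, yaw] about the fixed x, y, z axes, in that order (R = Rz(yaw) Ry(pitch) Rx(roll)).
In Python, from cell import telemetry, vision, ticket gives the robot as it stands.
- The arm moves only by the shell command python3 -m crank 'ROWS' [FORCE]. ROWS is JSON, a list of rows, each a list of 5 numbers: the gripper command: -1 is shut, 1 is fully open, values between are in proportion, then the shift along the tool's x, y, z in mm, then the turn about the tool's z in rad. In form: [[fingers, dx, dy, dz, roll], ...]. A call has 1 to 12 rows; each row is the pose to reach, as a shift and turn from the pose commanded when the call began, along the tool's axes at that moment; what a row does not reach only later rows make up. A row lasts 1/12 s, in which the tool goes at most 41.7 mm and 7.16 degrees, less where a joint would pass 70% of its speed; a pose out of reach is approached as far as the arm can. A call with a gripper value outside its range is refused whole. The fingers move at their own pace and stop on an object; FORCE is the grip in N (left out, the last holds). Time passes only in rows, so rows that repeat a pose let the fingers close. It gives the time, the measured TCP pose, the force, the opening and the grip force at its end, in the units of the state.
- telemetry.observe(): the state, without advancing time (a new reading comes with each control period).
- vision.read_camera(name): name is "scene" or "top" or "wrist"; returns (picture, depth): 384x512x3 uint8, red, green, blue; 384x512 float32, m along the optical axis (not along the pixel's ray), 0 where there is no reading.
- vision.get_calibration(name): a dict with "camera_matrix" (3x3 intrinsics, pixels), "rvec" (rotation vector, rad) and "tvec" (3), from world to camera coordinates, as OpenCV has them. Camera axes: x right, y down, z forward; pixel columns grow to the right and rows downward; lengths in m; the calibration is good to about 2 mm. A picture is of the moment at which its call begins: read the wrist's pose just before it. get_calibration takes no time and is no camera call; for the wrist camera it gives the pose at the moment of the call.
- ticket.hand_in(): hands the job in; it is judged then, once.
The state is a dict: "time": time; "qpos": joint angles; "qvel": joint speeds; "joint_efforts": joint torques, N m; "tool_pos": TCP position; "tool_rot": TCP orientation; "contact_force": force on the tool from outside, world axes, zero at the start; "torque": the same for the moment, N m; "opening": finger opening in m; "grip_force": force on a finger pad.
Only numpy, scipy, OpenCV 4.12 (cv2) and the standard library are available. Lean on these libraries where they do the work, as an engineer would, in place of code of your own. Each camera call takes 0.05 s, during which the arm holds its last target. There are 200 camera calls.

## Task

Engage the magnets of the bead separator: push its square red knob along the long leg of the L-shaped slot, away from its start and towards the tubes, right up to the corner, then push it sideways along the short leg all the way to the end, so that it is locked there. Only push the knob from outside, one side at a time: do not pinch or grip it. Leave the tubes and everything else on the bench where they are.

Things in the scene. Friction and masses are not known exactly. Their poses are not given: they have to be found in the camera images.
- separator: Low bench instrument, fixed, 260 x 176 mm, grey with white flat cover, top 55 mm above the bench; origin at bench height. x runs along the slot's long leg from start to corner, towards the tubes; y along the short leg from corner to end. In its frame the cover spans x -115..60 mm, y -88..88; beyond is an open well, then the tube block. The L-shaped slot is 15 mm wide, dark, outlined in blue.
- tube_block (a point): Centre of the top of the separator's blue tube block, 40 x 150 x 58 mm (x, y, z of the separator), 78 mm above the bench, 118 mm ahead of the separator's origin. Three loose tubes stand in it, up to 108 mm above the bench.
- slot_start (a point): Centre of the start end of the slot's long leg, at cover-top height (where the knob's axis is when joint carriage = 0). Long leg 90 mm, measured along the knob's axis travel.
- slot_corner (a point): Corner of the slot at cover-top height: the knob's axis is here when joint carriage = 0.090 and joint knob = 0.
- slot_end (a point): End of the slot's short leg at cover-top height: the knob's axis is here when joint carriage = 0.090 and joint knob = 0.045. Short leg 45 mm, to the separator's +y.
- knob_top (a point): Centre of the top of the red knob, 38 mm above the cover, 93 mm above the bench. A square red cap 24 x 24 mm (28 mm over its black side pads), 6 to 38 mm above the cover, on a 12 mm steel pin that runs in the slot with 1.5 mm play each side. It does not turn, tip or come out. Its sides are parallel to the separator's axes.
- carriage (a joint): Travel of the knob (with the hidden magnet bar) along the long leg, 0 at slot_start to 0.090 m at slot_corner; hard stop at both ends. Stays where it is left; about 1.5 N of friction plus light damping (12 N per m/s).
- knob (a joint): Travel of the knob along the short leg, 0 at the corner to 0.045 m at slot_end; hard stop at both ends. The slot lets it leave 0 (beyond 1.5 mm of play) only when carriage is at its full 0.090, within about 1.5 mm. Same friction and damping.
- pad_near: Black rubber pad on the knob's -x side (separator frame), 20 mm wide, 26 mm tall, 3 mm thick; origin at its centre, 12.5 mm from the knob's axis, 77 mm above the bench; outer face 14 mm from the axis. It faces the start end of the long leg; push on it to drive the knob away (+x of the separator).
- pad_far: Black rubber pad on the knob's +x side (separator frame), 20 mm wide, 26 mm tall, 3 mm thick; origin at its centre, 12.5 mm from the knob's axis, 77 mm above the bench; outer face 14 mm from the axis. It faces the tubes.
- pad_left: Black rubber pad on the knob's +y side (separator frame), 20 mm wide, 26 mm tall, 3 mm thick; origin at its centre, 12.5 mm from the knob's axis, 77 mm above the bench; outer face 14 mm from the axis. It faces the way the short leg runs.
- pad_right: Black rubber pad on the knob's -y side (separator frame), 20 mm wide, 26 mm tall, 3 mm thick; origin at its centre, 12.5 mm from the knob's axis, 77 mm above the bench; outer face 14 mm from the axis. It faces away from the short leg; push on it to drive the knob along the short leg (+y of the separator).
- tube0: Loose clear sample tube with orange cap, 16 mm diameter (cap 19 mm), 75 mm tall, standing in the separator's tube block; origin at the centre of its foot, z up its axis. Leave alone.
- tube1: Loose clear sample tube with green cap, 16 mm diameter (cap 19 mm), 75 mm tall, standing in the separator's tube block; origin at the centre of its foot, z up its axis. Leave alone.
- tube2: Loose clear sample tube with white cap, 16 mm diameter (cap 19 mm), 75 mm tall, standing in the separator's tube block; origin at the centre of its foot, z up its axis. Leave alone.
- microtube_rack: Loose orange rack, 200 x 90 x 45 mm with small tubes to 61 mm; origin under its centre, x along its length. Stands to the right (-y) of the separator. Leave alone.
- marker: Loose red and white marker pen, 135 mm long along its x, 13 mm thick; origin at bench height at its middle. Lies to the left (+y) of the separator. Leave alone.
- tube_stand: Loose blue two-tier stand with five tall tubes, 240 x 85 mm, 125 mm tall; origin under its centre, x along its length. Leave alone.

How it is judged:
On the way, in this order (a step that is already met when the one before it is completed fails the run):
1. the knob has been pushed up to the corner, before going sideways (value of joint carriage above 0.086 m and value of joint knob below 0.02 m).
2. the knob has been pushed sideways to the end of the short leg (value of joint carriage above 0.086 m and value of joint knob above 0.041 m), for 0.1 s.
At the end, for the whole second after the job is handed in: The knob rests within 4 mm of the end of the short leg (carriage above 86 mm of 90, knob joint above 41 mm of 45), at rest; the three tubes stand upright in their block (within 0.2 rad) and no tube, rack, stand or pen is more than 20 mm from where it was (all of step 2 and velocity of joint carriage between -0.01 and 0.01 m/s and velocity of joint knob between -0.01 and 0.01 m/s and angle between each of tube0, tube1, tube2's own z axis and vertical below 0.2 rad and distance of each of tube0, tube1, tube2, microtube_rack, marker, tube_stand from where it was at the start of the episode below 0.02 m); the robot touches nothing.
It fails at once if the knob is pinched: the fingers press on two opposite side pads at once, over 1 N each (contact force between each of pad_near, pad_far and the fingers above 1 N or contact force between each of pad_left, pad_right and the fingers above 1 N).
It fails at once if a tube, rack, stand or pen is lifted, carried or shoved more than 20 mm (distance of any of tube0, tube1, tube2, microtube_rack, marker, tube_stand from where it was at the start of the episode above 0.02 m).
It also fails if it takes over 43 s, if anything falls off the work surface, if the arm or the gripper's body presses on something with over 40 N, if the wrist force passes 120 N, or if a joint passes its speed limit or range.

## Working session

There is one attempt and no reset: what is moved stays moved. The work goes in short steps, Python scripts to look and compute and a shell command to move; the robot and the scene stay as the last step left them, time stands still between calls to the robot, and variables do not carry over. Pictures are saved under pics/ and viewed, at most 10 in all, crops included, and the job is handed in when it is done.

```bash
mkdir -p pics; ls; python3 - <<'E'
from cell import telemetry, vision
import cv2,numpy as np
print(telemetry.observe())
ims=[]
for n in("top","scene"):
    p,d=vision.read_camera(n); np.savez(f"pics/{n}.npz",p=p,d=d); cv2.imwrite(f"pics/{n}.png",p[:,:,::-1])
    c=vision.get_calibration(n); print(n,c)
E
```

```text
pics
{'time': 0.0, 'qpos': array([-1.49098632e+00,  3.42729150e-01,  1.52503177e+00, -1.77514287e-05,
        1.27540806e+00, -1.45991307e-01]), 'qvel': array([ 7.85603382e-06,  4.29175677e-04, -4.52069422e-04,  3.60207620e-04,
       -4.73130715e-05,  3.08445002e-04]), 'joint_efforts': array([ 1.78129805e-03, -4.31234694e+01, -2.44226378e+01,  7.20161665e-02,
        5.59142022e-02, -1.54398749e-04]), 'tool_pos': array([ 0.11755339, -0.51152619,  0.40403627]), 'tool_rot': array([-3.14003063e+00, -2.12518816e-04,  2.25806329e-01]), 'contact_force': array([0.83401669, 0.60402585, 0.6131734 ]), 'torque': array([ 0.06765808, -0.00469316,  0.02943073]), 'grip_force': 0.0, 'opening': 0.09161913671901878}
top {'camera_matrix': array([[373.9298508 ,   0.        , 252.18399683],
       [  0.        , 373.9298508 , 194.14136296],
       [  0.        ,   0.        ,   1.        ]]), 'rvec': array([ 2.11174745, -2.16202235,  0.20812597]), 'tvec': array([0.1256056 , 0.60088139, 0.926134  ])}
scene {'camera_matrix': array([[441.8624018 ,   0.        , 256.94334189],
       [  0.        , 441.8624018 , 188.04806829],
       [  0.        ,   0.        ,   1.        ]]), 'rvec': array([ 2.22645864,  1.15415025, -0.40050769]), 'tvec': array([-0.42939284, -0.28057212,  1.3190649 ])}
```

View pics/top.png

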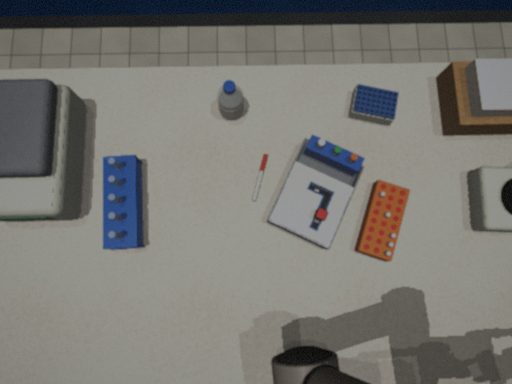

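View pics/scene.png

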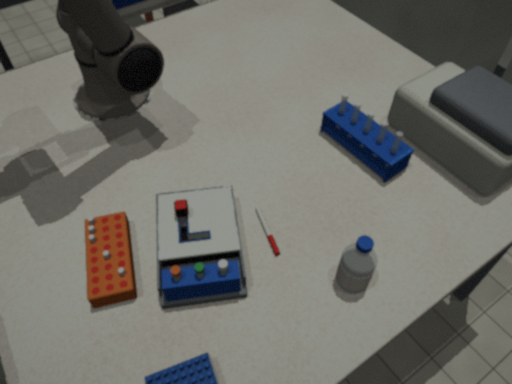

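The top view shows the separator cover around (318,200), the red knob at (321,214), and the tubes at (354,157), (337,150) and (322,142). The short leg goes left, to about (313,187). In the scene view the knob is at (181,207) and the rack is to the left. Next I'll locate the knob and the cover.

```bash
cat > h.py <<'E'
import numpy as np,cv2
from cell import vision,telemetry
def cam(n):
    c=vision.get_calibration(n);R=cv2.Rodrigues(c["rvec"])[0];return c["camera_matrix"],R,np.ravel(c["tvec"])
def ray(C,uv):
    K,R,t=C;d=R.T@np.linalg.inv(K)@np.array([uv[0],uv[1],1.]);return -R.T@t,d
def plane(C,uv,z):
    o,d=ray(C,uv);return o+d*(z-o[2])/d[2]
def tri(C1,a,C2,b):
    P=[K@np.c_[R,t] for K,R,t in(C1,C2)]
    X=cv2.triangulatePoints(P[0],P[1],np.array(a,float),np.array(b,float)).ravel();return X[:3]/X[3]
def cen(m):
    n,l,s,c=cv2.connectedComponentsWithStats(m.astype(np.uint8));i=1+np.argmax(s[1:,4]);return c[i],s[i],l==i
E
python3 - <<'E'
from h import *
D={n:np.load(f"pics/{n}.npz") for n in("top","scene")}
C={n:cam(n) for n in D}
box={"top":(265,150,345,245),"scene":(158,190,235,240)}
k={}
for n in D:
    p=D[n]["p"].astype(int);x0,y0,x1,y1=box[n];w=np.zeros(p.shape[:2],bool);w[y0:y1,x0:x1]=1
    r=(p[...,0]>90)&(p[...,0]>2*p[...,1])&(p[...,0]>2*p[...,2])&w
    k[n],s,_=cen(r);print(n,k[n],s,plane(C[n],k[n],.093))
print("knob tri",tri(C["top"],k["top"],C["scene"],k["scene"]))
# blue-cap tubes
def cap(n,f):
    p=D[n]["p"].astype(int);b={"top":(300,130,365,170),"scene":(160,255,245,290)}[n];w=np.zeros(p.shape[:2],bool);w[b[1]:b[3],b[0]:b[2]]=1
    return cen(f(p[...,0],p[...,1],p[...,2])&w)[0]
for nm,f in(("orange",lambda r,g,b:(r>1.3*g)&(r>1.5*b)&(r>90)),("green",lambda r,g,b:(g>1.3*r)&(g>1.2*b)&(g>60)),("white",lambda r,g,b:(r>120)&(g>120)&(b>120))):
    a,b=cap("top",f),cap("scene",f);print(nm,a,b,tri(C["top"],a,C["scene"],b))
# cover
p=D["top"]["p"].astype(int);m=(p.min(2)>135)
w=np.zeros(m.shape,np.uint8)
p8=D["top"]["p"];print("cover px",p8[225,300],"bench",p8[250,260],"side",p8[180,345])
img=cv2.resize(p8[125:265,240:420],None,fx=4,fy=4,interpolation=cv2.INTER_CUBIC);cv2.imwrite("pics/crop.png",img[:,:,::-1])
E
```

```text
top [321.06976744 213.55813953] [316 208  11  12  86] [ 0.54351704 -0.05802807  0.093     ]
scene [180.16853933 204.38202247] [175 200  12   9  89] [ 0.54366926 -0.06107392  0.093     ]
knob tri [ 0.54302784 -0.05972382  0.09127865]
orange [353.58974359 156.69230769] [174.94202899 269.5942029 ] [ 0.68359528 -0.14693401  0.107021  ]
green [337.05128205 149.56410256] [198.7972973  266.39189189] [ 0.70324319 -0.10649426  0.10630894]
white [339.1490433  138.52668681] [170.60810811 256.        ] [ 0.69994529 -0.12841283  0.16578946]
cover px [151 151 153] bench [150 149 139] side [93 95 97]
```

View pics/crop.png

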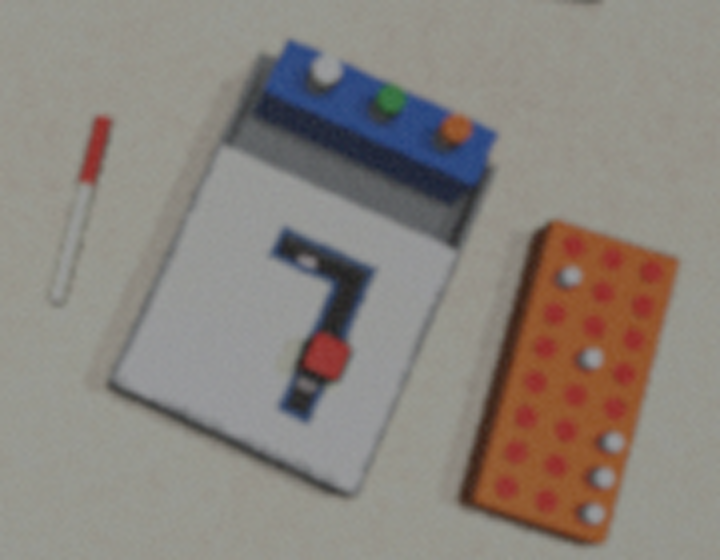

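The crop shows the knob partway along the long leg, at crop (326,356). The slot start is near (297,412), the corner near (355,272) and the short-leg end near (283,243). The cover corners are at (225,148), (457,245), (352,492) and (113,383).

```bash
python3 - <<'E'
from h import *
C=cam("top");f=lambda x,y,z=.055:plane(C,(240+(x+.5)/4-.5,125+(y+.5)/4-.5),z)
a,b,c,d=[f(*q) for q in((225,148),(457,245),(352,492),(113,383))]
g=lambda v:np.degrees(np.arctan2(v[1],v[0]))
print("yaw x:",g(a-d),g(b-c)," from y edges:",g(a-b)-90,g(d-c)-90, "lens",np.linalg.norm(a-d),np.linalg.norm(b-c),np.linalg.norm(a-b))
mid=(a+b+c+d)/4;print("cover centre",mid)
y=np.mean([g(a-d),g(b-c),g(a-b)-90,g(d-c)-90]);print("yaw",y)
print("slot outer corner",f(376,268),"end tip mid",f(277,243),"start tip mid",f(295,413))
t=np.radians(y);R=np.array([[np.cos(t),np.sin(t)],[-np.sin(t),np.cos(t)]])
o=mid[:2]-R.T@[-.0275,0]
print("origin",o)
for n,q in(("knob",np.array([.5430,-.0597])),("cornerout",f(376,268)[:2]),("end",f(277,243)[:2]),("start",f(295,413)[:2]),("green",np.array([.703,-.1065])),("orange",np.array([.6836,-.1469]))): print(n,R@(q-o))
E
```

```text
yaw x: -27.18030556916766 -26.41406974965844  from y edges: -24.704906807499356 -25.991053303664685 lens 0.1738991155641902 0.1775691591122153 0.16496159081690773
cover centre [ 0.57538597 -0.0420119   0.055     ]
yaw -26.072583857497538
slot outer corner [ 0.60515551 -0.10212557  0.055     ] end tip mid [ 0.62326684 -0.03796364  0.055     ] start tip mid [ 0.51151034 -0.04381309  0.055     ]
origin [ 0.60008751 -0.05409841]
knob [-0.04881622 -0.03012206]
cornerout [ 0.02566066 -0.04091239]
end [0.01372917 0.0246804 ]
start [-0.08408388 -0.02969183]
green [ 0.1154709  -0.00183809]
orange [ 0.11580126 -0.04665339]
```

The slot geometry matches the text: yaw is about -26°, and the knob is about 28 mm along the long leg. I'll shut the fingers, turn the tool x axis onto the separator's x axis, and approach high.

```bash
python3 -m crank '[[-1,20,-16,8,0.04],[-1,50,-40,16,0.1],[-1,80,-64,24,0.16],[-1,110,-88,32,0.22],[-1,140,-112,40,0.28],[-1,170,-136,48,0.34],[-1,200,-160,56,0.4],[-1,230,-184,64,0.46],[-1,260,-208,72,0.52],[-1,290,-232,80,0.58],[-1,320,-256,88,0.64],[-1,340,-272,96,0.68]]' 20
python3 - <<'E'
from h import *
s=telemetry.observe();o=np.array([.6001,-.0541]);t=np.radians(-26.)
T=np.array([.4956,-.0354]);y=s["tool_rot"][2];d=T-s["tool_pos"][:2]
print(s["tool_rot"],"dx,dy mm",1e3*(d@[np.cos(y),np.sin(y)]),1e3*(d@[np.sin(y),-np.cos(y)]))
E
```

```text
time: 1.1
tool_pos: [0.3892, -0.1679, 0.3083]
tool_rot: [-3.141, 0.0, -0.456]
contact_force: [-0.3, -0.8, -0.7]
opening: 0.0168
grip_force: 0.0
[-3.14110157e+00  1.46603369e-04 -4.55985265e-01] dx,dy mm 37.18591068568199 -165.85118574629138
```

```bash
python3 -m crank '[[-1,7,-30,0,0],[-1,14,-60,0,0],[-1,21,-95,0,0],[-1,28,-130,0,0],[-1,35,-155,0,0],[-1,37,-166,0,0],[-1,37,-166,0,0],[-1,37,-166,0,0]]'
python3 - <<'E'
from h import *
s=telemetry.observe();C=cam("wrist");p,d=vision.read_camera("wrist")
np.savez("pics/w1.npz",p=p,d=d);cv2.imwrite("pics/w1.png",p[:,:,::-1]);print(s["tool_pos"],s["opening"])
E
```

```text
time: 1.77
tool_pos: [0.4937, -0.0375, 0.3083]
tool_rot: [3.141, 0.001, -0.453]
contact_force: [0.3, 0.3, 0.6]
opening: 0.0005
grip_force: 0.0
[ 0.4937275  -0.03754257  0.30825762] 0.0005483627097847509
```

View pics/w1.png

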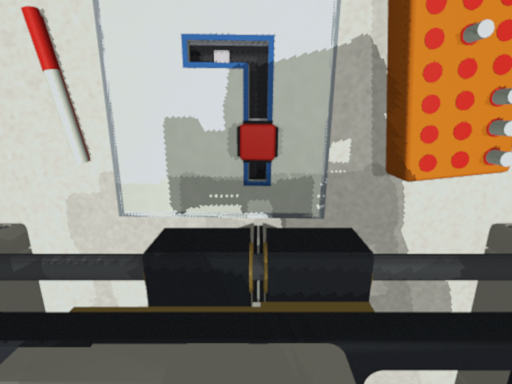

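The wrist view shows the knob top at (258,141). The slot runs straight up the picture, from its start at (258,185) to the corner at (258,50), with the short-leg end at (185,52). The shut fingers are below. Next I'll refine the position.

```bash
python3 - <<'E'
from h import *
C=cam("wrist");D=np.load("pics/w1.npz");p=D["p"].astype(int);d=D["d"]
r,g,b=p[...,0],p[...,1],p[...,2]
w=np.zeros(r.shape,bool);w[20:200,150:300]=1
c,s,_=cen((r>100)&(r>2.5*g)&(r>2.5*b)&w);k=plane(C,c,.093);print("knob",c,s,k,"depth",d[int(c[1]),int(c[0])])
m=(b>110)&(b>1.5*r)&(b>1.2*g)&w
ys,xs=np.nonzero(m);print("blue bbox",xs.min(),xs.max(),ys.min(),ys.max())
L=[plane(C,q,.055) for q in((272,36),(271,185),(183,36))]
dx=L[0]-L[1];dy=L[2]-L[0]
print("long dir",np.degrees(np.arctan2(dx[1],dx[0])),np.linalg.norm(dx),"short",np.degrees(np.arctan2(dy[1],dy[0]))-90,np.linalg.norm(dy))
t=telemetry.observe();y=t["tool_rot"][2];X=np.array([np.cos(y),np.sin(y)]);Y=np.array([np.sin(y),-np.cos(y)])
f=lambda q:(1e3*((q[:2]-t["tool_pos"][:2])@X),1e3*((q[:2]-t["tool_pos"][:2])@Y))
print("knob in tool",f(k),"outer corner",f(L[0]),"start outer",f(L[1]),"end outer",f(L[2]))
K,R,tt=C
q=(c[0],c[1]);z=d[int(c[1]),int(c[0])];print("knob by depth",R.T@(np.linalg.inv(K)@[q[0],q[1],1]*z-tt))
E
```

```text
knob [257.01291364 141.46166263] [ 240  124   35   36 1239] [ 0.544226   -0.06244268  0.093     ] depth 0.19302772
blue bbox 182 273 34 179
long dir -25.704853622668693 0.11115766318608052 short -26.007755638663703 0.06460215639559608
knob in tool (np.float64(56.31132292389884), np.float64(-0.3995514477547917)) outer corner (np.float64(128.6288109268329), np.float64(10.47599239779602)) start outer (np.float64(17.472894854057202), np.float64(11.099215481581957)) end outer (np.float64(128.6081349667241), np.float64(-54.12616068912306))
knob by depth [ 0.54411614 -0.06238634  0.09155255]
```

```bash
python3 -m crank '[[-1,0,0,20,0],[-1,0,0,45,0],[-1,0,0,60,0],[-1,0,0,64,0],[-1,0,0,64,0],[-1,0,0,64,0]]'
python3 -m crank '[[-1,10,0,0,0],[-1,20,0,0,0],[-1,26,0,0,0],[-1,32,0,0,0],[-1,38,0,0,0],[-1,44,0,0,0],[-1,50,0,0,0],[-1,50,0,0,0]]'
python3 -m crank '[[-1,8,0,0,0],[-1,16,0,0,0],[-1,24,0,0,0],[-1,32,0,0,0],[-1,38,0,0,0],[-1,38,0,0,0],[-1,38,0,0,0]]'
```

```text
time: 2.32
tool_pos: [0.4941, -0.0384, 0.2453]
tool_rot: [3.142, -0.001, -0.455]
contact_force: [-0.1, -0.1, 0.2]
opening: 0.0005
grip_force: 0.0
time: 2.98
tool_pos: [0.54, -0.06, 0.2448]
tool_rot: [-3.141, -0.002, -0.454]
contact_force: [-0.4, 0.2, -0.5]
opening: 0.0007
grip_force: 0.0
time: 3.57
tool_pos: [0.5738, -0.0764, 0.2447]
tool_rot: [-3.141, -0.002, -0.454]
contact_force: [-0.2, 0.9, 0.5]
opening: 0.0004
grip_force: 0.0
```

```bash
python3 -m crank '[[-1,2,0,0,0],[-1,4,0,0,0],[-1,5,0,0,0],[-1,5,0,0,0]]'
python3 -m crank '[[-1,1,0,0,0],[-1,2,0,0,0],[-1,2,0,0,0]]'
python3 -m crank '[[-1,1,0,0,0],[-1,2,0,0,0],[-1,2,0,0,0]]'
```

```text
time: 3.9
tool_pos: [0.5769, -0.0778, 0.2447]
tool_rot: [3.141, 0.004, -0.454]
contact_force: [-5.4, 2.7, 4.4]
opening: 0.0006
grip_force: 3.1
time: 4.15
tool_pos: [0.5776, -0.078, 0.2447]
tool_rot: [3.141, 0.007, -0.454]
contact_force: [-11.2, 5.0, 8.0]
opening: 0.0003
grip_force: 6.3
time: 4.4
tool_pos: [0.5784, -0.0783, 0.2447]
tool_rot: [3.141, 0.011, -0.454]
contact_force: [-16.4, 7.5, 13.2]
opening: 0.0006
grip_force: 9.6
```

The knob hit the hard stop at the corner, with force building to 18 N. I'll back off, go round to the right side, and look.

```bash
python3 -m crank '[[-1,-8,0,0,0],[-1,-18,0,0,0],[-1,-18,12,0,0],[-1,-18,36,0,0],[-1,-18,50,0,0],[-1,-5,50,0,0],[-1,15,50,0,0],[-1,21,50,0,0],[-1,21,50,0,0],[-1,21,50,0,0]]'
python3 - <<'E'
from h import *
t=telemetry.observe();C=cam("wrist");p,d=vision.read_camera("wrist");cv2.imwrite("pics/w2.png",p[:,:,::-1])
pt,_=vision.read_camera("top");cv2.imwrite("pics/t2.png",cv2.resize(pt[125:265,240:420],None,fx=4,fy=4)[:,:,::-1])
a=p.astype(int);r,g,b=a[...,0],a[...,1],a[...,2]
m=(r>100)&(r>2.5*g)&(r>2.5*b);m[:,260:]=0
c,s,_=cen(m);k=plane(C,c,.093);y=t["tool_rot"][2];v=1e3*(k-t["tool_pos"])[:2]
print(c,s,k,"in tool",v@[np.cos(y),np.sin(y)],v@[np.sin(y),-np.cos(y)],t["tool_pos"])
E
```

```text
time: 5.23
tool_pos: [0.5779, -0.1344, 0.2444]
tool_rot: [3.141, 0.001, -0.454]
contact_force: [-0.1, 0.6, -0.7]
opening: 0.0004
grip_force: 0.0
[141.68686869 246.60606061] [137 242  14  11  99] [ 0.61258119 -0.08752276  0.093     ] in tool 10.649749401458815 -57.31535705326657 [ 0.57785899 -0.13435049  0.24438588]
```

View pics/w2.png

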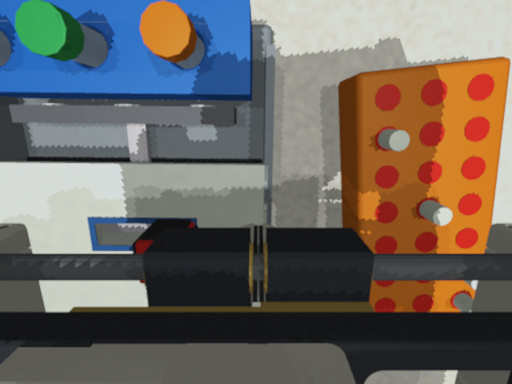

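View pics/t2.png

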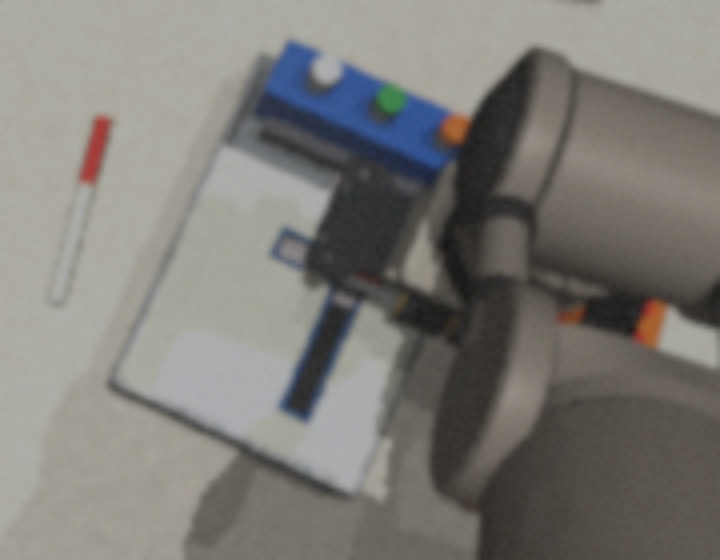

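In the wrist view the knob's red edge shows at (145,245), in the corner just left of the fingers. The top view shows the long leg empty. Next I'll push along tool -y.

```bash
python3 -m crank '[[-1,0,-8,0,0],[-1,0,-14,0,0],[-1,0,-20,0,0],[-1,0,-26,0,0],[-1,0,-30,0,0],[-1,0,-30,0,0]]'
python3 -m crank '[[-1,0,-6,0,0],[-1,0,-12,0,0],[-1,0,-18,0,0],[-1,0,-24,0,0],[-1,0,-27,0,0],[-1,0,-27,0,0],[-1,0,-27,0,0]]'
```

```text
time: 5.83
tool_pos: [0.5917, -0.1062, 0.2447]
tool_rot: [-3.141, -0.0, -0.453]
contact_force: [-0.6, 0.1, 0.1]
opening: 0.0003
grip_force: 0.0
time: 6.42
tool_pos: [0.6034, -0.0825, 0.2447]
tool_rot: [-3.141, -0.0, -0.454]
contact_force: [-0.8, 0.5, 0.8]
opening: 0.0003
grip_force: 0.0
```

```bash
python3 -m crank '[[-1,0,-2,0,0],[-1,0,-4,0,0],[-1,0,-5,0,0],[-1,0,-5,0,0]]'
python3 -m crank '[[-1,0,-2,0,0],[-1,0,-3,0,0],[-1,0,-3,0,0]]'
```

```text
time: 6.75
tool_pos: [0.6054, -0.0784, 0.2446]
tool_rot: [3.141, 0.0, -0.454]
contact_force: [-1.2, -0.7, -1.1]
opening: 0.0004
grip_force: 0.4
time: 7.0
tool_pos: [0.6063, -0.0769, 0.2447]
tool_rot: [3.139, 0.001, -0.454]
contact_force: [-3.5, -7.1, 0.7]
opening: 0.0004
grip_force: 4.1
```

```bash
python3 -m crank '[[-1,0,-1,0,0],[-1,0,-3,0,0],[-1,0,-3,0,0],[-1,0,-3,0,0]]'
python3 -m crank '[[-1,0,8,0,0],[-1,0,20,0,0],[-1,0,40,-20,0],[-1,0,50,-60,0],[-1,-30,50,-90,0],[-1,-60,30,-90,0],[-1,-90,0,-90,0],[-1,-110,-10,-90,0],[-1,-110,-10,-90,0],[-1,-110,-10,-90,0]]'
python3 - <<'E'
from h import *
t=telemetry.observe();C=cam("wrist");p,d=vision.read_camera("wrist");cv2.imwrite("pics/w3.png",p[:,:,::-1])
print(t["tool_pos"],t["contact_force"])
a=p.astype(int);r,g,b=a[...,0],a[...,1],a[...,2]
m=(r>100)&(r>2.5*g)&(r>2.5*b);m[230:]=0;m[:,:130]=0;m[:,350:]=0
c,s,_=cen(m);k=plane(C,c,.093);e=k[:2]-[.54423,-.06244];u=np.radians(-26)
print(c,s,k,"moved sep x,y mm",1e3*e@[np.cos(u),np.sin(u)],1e3*e@[-np.sin(u),np.cos(u)])
E
```

```text
time: 7.33
tool_pos: [0.6069, -0.0761, 0.2447]
tool_rot: [3.135, 0.001, -0.455]
contact_force: [-9.2, -15.8, 3.0]
opening: 0.0006
grip_force: 9.4
time: 8.17
tool_pos: [0.5132, -0.0151, 0.3352]
tool_rot: [-3.141, -0.001, -0.452]
contact_force: [0.3, -0.5, 0.4]
opening: 0.0003
grip_force: 0.0
[ 0.51318937 -0.01510252  0.33521426] [ 0.27858908 -0.45459951  0.37788367]
[235.73732336  60.25852037] [ 219   42   34   37 1203] [ 0.62000549 -0.04950255  0.093     ] moved sep x,y mm 62.4351586099447 44.84589109563907
```

View pics/w3.png

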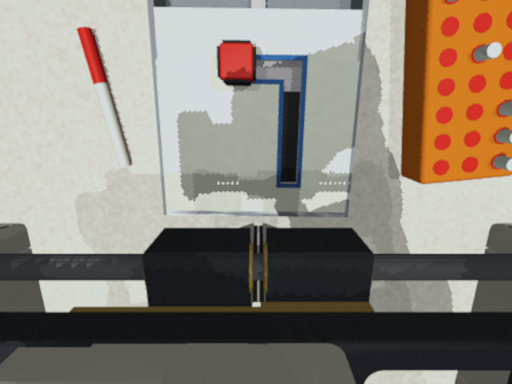

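The picture shows the knob at (236,60), at the end of the short leg. It has moved 62 mm along the long leg and 45 mm along the short one. The arm is clear and the marker and rack look undisturbed, so I'm handing in.

```bash
python3 -c "
from cell import ticket
print(ticket.hand_in())"
```

```text
the job is handed in; nothing more can be done
None
```

The knob was pushed up to the corner and then sideways to the end of the short leg (62 mm and 45 mm of measured travel, hard stop felt at both), with shut fingers pushing one side at a time; the arm was clear when I handed the job in, and the verdict was not shown.

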